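Ready the glider catapult: shut its cover, draw it to the mark and hold

ROBOT

A 7-joint arm with a two-finger parallel gripper is mounted at the origin on the work surface. World frame = base frame: x ahead of the robot, y to its left, z up, the work surface at z = 0. Lengths are in m, angles in rad, forces in N, time in s.
With the tool pointing down it reaches from about 0.425 to 0.875 m from the base axis. Payload 9.9 kg.
Tool frame: the origin (TCP) lies midway between the tips of the shut fingers; the grasp point (between the pads) lies 19 mm behind it (bot.grasp_offset is the distance from the TCP to the grasp point, in m); z points along the fingers, y is the line along which they close (so a half turn about z gives the same grasp; the last joint's range is limited). The gripper opens to 85 mm and grips with 20 to 120 N. Pads are 22 mm wide; open, the fingers measure 114 mm over their backs; the gripper's body (76 mm by 85 mm) begins 54 mm behind the grasp point. The pads swing forward as they close: fully open they stand 13 mm farther back than shut.
Start: joints at [1.143, 0.576, 0.025, 1.437, -0.015, 1.129, -0.057], TCP at [0.228, -0.636, 0.231] pointing down, gripper open.
Joint ranges: [-2.76, 2.76], [-0.34, 2.15], [-1.52, 1.57], [0.19, 2.46], [-1.09, 4.23], [0.17, 1.99], [-2.82, 2.82]. Speed limits (rad/s): [2.22, 2.22, 3.01, 3.01, 3.14, 3.14, 3.14].

INTERFACE

Orientations are given as a unit quaternion [w, x, y, z].
In Python, from bench import bot gives the robot as it stands.
- The arm moves only by the tool move_arm, never from a script. Its argument "targets" is a list that holds one entry, the list of rows, each a list of 7 numbers: the opening, from -1 (shut) to 1 (fully open), so that 0 is half open, then the shift along the world's x, y, z each as a share of 100 mm, from -1 to 1, then the turn, a rotation vector about the world's x, y, z each as a share of 60 degrees, from -1 to 1. A call has 1 to 5 rows; each row is the pose to reach, as a shift and turn from the pose commanded when the call began; what a row does not reach only later rows make up. A row lasts 1/8 s, in which the tool goes at most 62.5 mm and 10.7 degrees, less where a joint would pass 70% of its speed; a pose out of reach is approached as far as the arm can. A call with a number of a shift or a turn outside -1 to 1 is refused whole. A call with a gripper value outside its range is refused whole. The fingers move at their own pace and stop on an object; "squeeze" is the grip in N (left out, the last holds). Time passes only in rows, so rows that repeat a pose let the fingers close. It gives the time, the measured TCP pose, the force, the opening and the grip force at its end, in the units of the state.
- bot.get_obs(): the state, without advancing time (a new reading comes with each control period).
- bot.snapshot(name): name is "scene" or "side" or "wrist"; returns a dict with "image" (420x560x3 uint8, blue, green, red), "range_z" (420x560 float32, m along the optical axis (not along the pixel's ray), 0 where there is no reading), "fx", "fy", "cx", "cy" (pixels), "xyz" and "attitude" of the camera in the world; the wrist camera has in their place "mount" (4x4, takes a point from camera to tool coordinates, whose origin is the TCP and whose axes are the flange's). Camera axes: x right, y down, z forward; pixel columns grow to the right and rows downward; lengths in m; the calibration is good to about 2 mm. A picture is of the moment at which its call begins: read the wrist's pose just before it.
- bot.job_done(): hands the job in; it is judged then, once.
Trained networks look in a picture, given as the dict that the camera call returned (one of the last four; its "shot" number tells which), for a name from the list of things; names that differ only in an ending like _2 or _b are one class to them, and where a whole thing is asked for, a point or a joint stands for the part that bears it (a point fixed in the world has none). Each returns a list of dicts, best first, with "score" (0 to 1); they miss things now and then, are a little off and sometimes report something else, mostly with a low value. They report only what shows in the picture. A call takes as long as a camera call.
- bot.find_in(picture, query): "bbox" ([centre column, centre row, width, height] in pixels, round what is visible of it).
The state is a dict: "time_s": time; "joints": joint angles; "dq": joint speeds; "joint_efforts": joint torques, N m; "tcp_pos": TCP position; "eef_rot": TCP orientation; "force": force on the tool from outside, world axes, zero at the start; "torque": the same for the moment, N m; "grip_width": opening from 0.0 (shut) to 1.0 (fully open); "grasp_force": force on a finger pad.
Only numpy, scipy, OpenCV 4.12 (cv2) and the standard library are available. Lean on these libraries where they do the work, as an engineer would, in place of code of your own. Each camera call takes 0.05 s, during which the arm holds its last target. There are 200 camera calls.

TASK

Get the bench glider catapult ready for launch: first slide its blue battery cover fully shut, then pull the orange handle of the spring-loaded shuttle back along its rail until the green pointer stands level with the red mark, and keep hold of it there. Finish while still holding the handle steady at the mark (the spring pulls it home if it is let go); leave the other things on the bench where they are.

Things in the scene. Friction and masses are not known exactly. Their poses are not given: they have to be found in the camera images.
- launcher: bench catapult, fixed: plywood base 360 x 250 x 18 mm. Origin: centre of its underside, on the bench. +x runs along the rail to its front end with the black spring drum (top 70 mm up); +y to the side of the rail and scale. Aluminium rail at y = +58 mm, 34 mm wide, top 38 mm up. White battery bay with cover at y = -60 mm; its guides and end stop reach 60 mm up
- cover (a joint): slide of the blue battery cover, m: 0 = fully shut against its end stop, grows as it opens along the launcher's -x, at most 0.09; starts at 0.045 to 0.085. Push along the launcher's +x to shut; about 1 N friction, stays where left. Cover plate 114 x 75 x 5 mm, top 57 mm above the bench
- cover_ridge (a point): centre of the upright blue ridge on the cover, 12 mm thick along the launcher's x, 50 mm along y, from 57 to 80 mm above the bench; this point is 68 mm up. Axes parallel to the launcher's. With the cover shut it lies at launcher x = +30 mm, y = -60 mm; opening moves it to -x
- shuttle: black plate 50 x 46 mm on the rail, top 52 mm above the bench, with the upright orange handle block on it: 24 mm (launcher x) x 26 mm (y), from 52 to 98 mm above the bench. Origin: under the handle, 40 mm above the bench; axes parallel to the launcher's. Pulled along launcher -x, at most 145 mm; a spring always pulls it back to rest at the front: 4 N at first, +0.6 N per 10 mm, 12 N at most
- handle_grip (a point): centre of the orange handle block, 77 mm above the bench; moves with the shuttle; at rest at launcher x = +80 mm, y = +58 mm. The pointer is at the same launcher x
- pointer (a point): tip of the green pointer bar (4 mm wide, reaching from the shuttle to the +y side), 46 mm above the bench, at launcher y = 103 mm; moves with the shuttle
- mark: red block 12 mm (along the rail) x 22 x 14 mm high on the white scale beside the rail, fixed, at launcher y = 112 mm; its place along the rail varies: 65 to 125 mm of shuttle travel. Origin: centre of its underside, 20 mm above the bench; axes parallel to the launcher's. The pointer is level with it when both have the same launcher x
- battery: yellow battery pack 70 x 40 x 22 mm lying loose in the bay under the cover; origin at the centre of its underside; stays there
- glue: white glue bottle, 40 mm diameter, 110 mm high, standing loose beside the catapult; origin at its foot
- jar: amber jar with black cap, 48 mm diameter, 60 mm high, standing loose beside the catapult; origin at its foot
- tape: yellow tape roll, 92 mm diameter, 25 mm high, lying loose to the left, on the robot's side; origin at its underside
- screwdriver: screwdriver, 170 mm long, lying loose to the left along its own x; origin at its underside
- glider: small yellow and orange model glider, 260 mm long (its x), 320 mm span, 70 mm high, lying loose to the right; origin under the middle of its fuselage
- glasses_case: blue glasses case 155 x 55 x 36 mm lying loose to the left; origin at the centre of its underside

How it is judged:
On the way, in this order (a step that is already met when the one before it is completed fails the run):
1. the battery cover is fully shut (value of joint cover below 0.004 m), for 0.2 s.
2. the shuttle is drawn back so that its pointer is level with the red mark, held by the fingers (value of joint cover below 0.004 m and x of pointer in the frame of mark between -0.006 and 0.006 m and contact force between the fingers and shuttle above 1.5 N), for 0.2 s.
At the end, for the whole second after the job is handed in: the cover is within 4 mm of fully shut, and the fingers hold the shuttle by its handle (contact over 1.5 N) with the pointer within 6 mm of the middle of the red mark along the rail and still (under 10 mm/s) (all of step 2 and linear speed of shuttle below 0.01 m/s); the arm keeps its last pose, push and grip.
It fails at once if a bystander (battery, glue, jar, tape, screwdriver, glider, case) was moved more than 30 mm (distance of any of battery, glue, jar, tape, screwdriver, glider, glasses_case from where it was at the start of the episode above 0.03 m).
It also fails if it takes over 38 s, if anything falls off the work surface, if the arm or the gripper's body presses on something with over 40 N, if the wrist force passes 120 N, or if a joint passes its speed limit or range.

## Working session

There is one attempt and no reset: what is moved stays moved. The work goes in short steps, Python scripts to look and compute and a tool call to move; the robot and the scene stay as the last step left them, time stands still between calls to the robot, and variables do not carry over. Pictures are saved under pics/ and viewed, at most 10 in all, crops included, and the job is handed in when it is done.

Besides the shell and the picture viewer there is one more tool, called after "Emit:" by a JSON object that holds its "op" and its "data", one argument or row to a line. move_arm: Moves the arm, as the interface text tells. Its arguments: {"type":"object","properties":{"targets":{"type":"array","items":{"type":"array","items":{"type":"array","items":{"type":"number","minimum":-1,"maximum":1}}}},"squeeze":{"type":"number"}},"required":["targets"]}

```bash
mkdir -p pics; cat > h.py <<'E'
import numpy as np, cv2
from scipy.spatial.transform import Rotation as R
from bench import bot
def rot(a):
    a=np.array(a,float)
    return a if a.shape==(3,3) else R.from_quat(a.ravel()[[1,2,3,0]]).as_matrix()
def cloud(s,obs=None):
    z=s["range_z"]; v,u=np.indices(z.shape)
    p=np.stack([(u-s["cx"])/s["fx"]*z,(v-s["cy"])/s["fy"]*z,z],-1)
    if "mount" in s:
        M=np.array(s["mount"]); p=p@M[:3,:3].T+M[:3,3]
        return p@rot(obs["eef_rot"]).T+np.array(obs["tcp_pos"])
    return p@rot(s["attitude"]).T+np.array(s["xyz"])
E
python3 - <<'E'
from h import *
o=bot.get_obs(); print(o)
ims=[]
for n in ["scene","side"]:
    s=bot.snapshot(n); cv2.imwrite(f"pics/{n}0.png",s["image"]); P=cloud(s)
    np.savez(f"{n}0.npz",P=P,im=s["image"])
    print(n,s["xyz"],s["attitude"])
    for q in ["launcher","cover_ridge","handle_grip","pointer","mark","glue","jar","glider","tape","glasses_case","screwdriver"]:
        for d in bot.find_in(s,q)[:1]:
            u,v=map(int,d["bbox"][:2]); print(q,np.round(d["bbox"]),round(d["score"],2),P[v,u].round(3))
E
```

```text
{'time_s': 0.0, 'joints': array([ 1.14324723,  0.57656374,  0.02483566,  1.43790933, -0.01499647,
        1.12898904, -0.05651774]), 'dq': array([-8.08378737e-05,  9.32070344e-06, -1.07576140e-03, -7.26502872e-04,
       -1.47520625e-04, -8.55534195e-05,  2.76188300e-04]), 'joint_efforts': array([ 5.34330393e-04, -7.65754938e+01,  2.25036375e+00, -2.85970885e+01,
        1.52622600e-02,  1.26580289e-02, -3.25818689e-05]), 'tcp_pos': array([ 0.22734468, -0.63508258,  0.23042074]), 'eef_rot': array([-8.21455826e-04,  9.85263414e-01,  1.71041795e-01, -1.87101637e-04]), 'force': array([ 1.12023889, -0.06265952, -0.06528666]), 'torque': array([-0.04573635,  0.02087564, -0.04349879]), 'grasp_force': 0.0, 'grip_width': 1.0027976402292766}
scene [ 0.98683987 -0.33536005  0.95459792] [-0.26197845  0.84168722  0.45149662 -0.13813294]
launcher [288. 246. 160. 142.] 0.68 [ 0.585 -0.027  0.056]
cover_ridge [268. 243.  47.  44.] 0.7 [ 0.552 -0.064  0.055]
handle_grip [320. 232.  20.  26.] 0.93 [0.608 0.055 0.083]
pointer [319. 234.  26.  21.] 0.76 [0.607 0.055 0.067]
mark [313. 210.   9.   7.] 0.5
[... 315 characters left out ...]
3. 149.  45.  16.] 0.47 [0.431 0.41  0.022]
side [0.24305636 0.70953008 0.82549265] [ 0.07111582 -0.15187146  0.90889079 -0.3818313 ]
launcher [267. 229. 135.  84.] 0.82 [0.541 0.007 0.015]
cover_ridge [272. 204.  42.  22.] 0.73 [ 0.548 -0.056  0.055]
handle_grip [236. 230.  21.  32.] 0.68 [0.598 0.079 0.068]
pointer [233. 229.  25.  25.] 0.56 [0.609 0.081 0.067]
mark [317. 348.  43.  46.] 0.72 [ 0.312  0.297 -0.001]
glue [250. 271.  12.  37.] 0.86 [0.509 0.201 0.075]
jar [295. 183.  16.  23.] 0.86 [ 0.516 -0.176  0.048]
tape [318. 346.  43.  46.] 0.79 [ 0.311  0.292 -0.001]
glasses_case [185. 355.  55.  67.] 0.85 [0.571 0.422 0.032]
screwdriver [249. 384.  37.  62.] 0.84 [0.42  0.429 0.024]
```

```bash
python3 - <<'E'
from h import *
out=[]
for n,(x0,y0,x1,y1) in {"scene":(195,160,375,330),"side":(190,150,350,300)}.items():
    d=np.load(n+"0.npz"); P=d["P"]; hsv=cv2.cvtColor(d["im"],cv2.COLOR_BGR2HSV)
    out.append(cv2.resize(d["im"][y0:y1,x0:x1],(400,380),interpolation=cv2.INTER_CUBIC))
    m=np.zeros(P.shape[:2],bool); m[y0:y1,x0:x1]=1
    H,S,V=[hsv[...,i].astype(int) for i in range(3)]
    C={"blue":(H>95)&(H<125)&(S>120),"orange":(H>5)&(H<18)&(S>170)&(V>120),"red":((H<4)|(H>174))&(S>150),"green":(H>45)&(H<85)&(S>100)}
    for k,c in C.items():
        q=P[c&m]; q=q[(q[:,2]>.015)&(q[:,2]<.11)]
        if k=="orange": q=q[q[:,2]>.085]
        if k=="blue":
            t=q[q[:,2]>.07]
            if len(t)>10:
                c0=np.median(t,0); w=np.linalg.svd((t-t.mean(0))[:,:2],full_matrices=False)[2][0]
                print(n,"ridge top",len(t),c0.round(3),t.min(0).round(3),t.max(0).round(3),"dir",np.degrees(np.arctan2(w[1],w[0])))
            t=q[(q[:,2]>.05)&(q[:,2]<.062)]
            r=cv2.minAreaRect((t[:,:2]*1000).astype(np.float32)); print("cover rect",r)
        elif len(q)>3: print(n,k,len(q),np.median(q,0).round(3),q.min(0).round(3),q.max(0).round(3))
cv2.imwrite("pics/a.png",np.hstack(out))
E
```

```text
scene ridge top 108 [ 0.534 -0.07   0.078] [ 0.523 -0.094  0.07 ] [ 0.543 -0.044  0.083] dir -79.27110597812958
cover rect ((551.170166015625, -64.76253509521484), (112.91890716552734, 72.84828186035156), 11.458965301513672)
scene orange 83 [0.607 0.063 0.097] [0.508 0.052 0.087] [0.618 0.195 0.109]
scene red 42 [0.523 0.177 0.1  ] [0.51  0.094 0.029] [0.532 0.19  0.11 ]
side ridge top 58 [ 0.529 -0.062  0.077] [ 0.521 -0.09   0.07 ] [ 0.539 -0.04   0.081] dir 100.90814615978846
cover rect ((551.0979614257812, -67.03384399414062), (113.11457061767578, 76.34660339355469), 10.253173828125)
side orange 76 [0.602 0.072 0.095] [0.59  0.056 0.086] [0.615 0.082 0.1  ]
side red 68 [0.52  0.182 0.105] [0.507 0.098 0.024] [0.531 0.197 0.11 ]
side green 13 [0.598 0.098 0.048] [0.593 0.085 0.019] [0.611 0.112 0.05 ]
```

View pics/a.png

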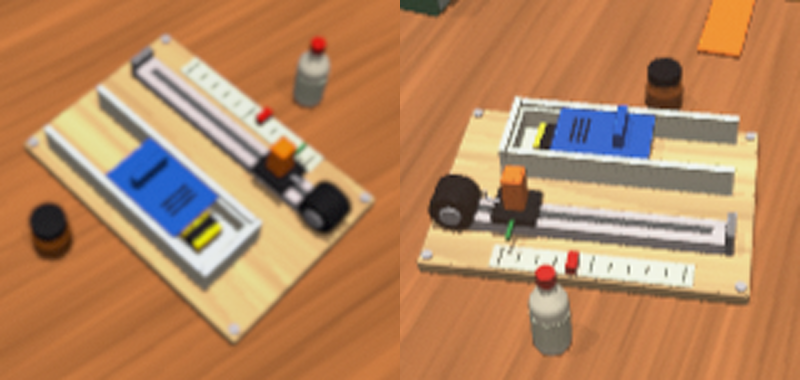

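Emit:
{"op": "move_arm", "data": {
  "targets": [
    [[-1,0.25,0.5,0,0,0,-0.148],[-1,0.45,0.94,0,0,0,-0.148]]
  ]
}}

```text
time_s: 1.45
tcp_pos: [0.2733, -0.5401, 0.231]
eef_rot: [-0.0, 0.996, 0.093, 0.0]
force: [1.3, 0.2, 0.5]
grip_width: 0.603
grasp_force: 0.0
```

Emit:
{"op": "move_arm", "data": {
  "targets": [
    [[-1,0.25,0.5,0,0,0,0],[-1,0.45,0.94,0,0,0,0]]
  ]
}}

```text
time_s: 1.7
tcp_pos: [0.3186, -0.4456, 0.2314]
eef_rot: [0.0, 0.996, 0.095, 0.0]
force: [0.1, -0.4, 0.6]
grip_width: 0.143
grasp_force: 0.0
```

Emit:
{"op": "move_arm", "data": {
  "targets": [
    [[-1,0.25,0.5,0,0,0,0],[-1,0.45,0.94,0,0,0,0]]
  ]
}}

```text
time_s: 1.95
tcp_pos: [0.3635, -0.3516, 0.2315]
eef_rot: [0.0, 0.996, 0.095, 0.0]
force: [0.9, -0.6, -0.2]
grip_width: -0.001
grasp_force: 0.0
```

Emit:
{"op": "move_arm", "data": {
  "targets": [
    [[-1,0.25,0.5,0,0,0,0],[-1,0.45,0.94,0,0,0,0]]
  ]
}}

```text
time_s: 2.2
tcp_pos: [0.4085, -0.2576, 0.2316]
eef_rot: [0.0, 0.996, 0.095, 0.0]
force: [-0.8, -0.3, 0.6]
grip_width: -0.0
grasp_force: 0.0
```

Emit:
{"op": "move_arm", "data": {
  "targets": [
    [[-1,0.25,0.5,0,0,0,0],[-1,0.45,0.94,0,0,0,0],[-1,0.45,0.94,0,0,0,0]]
  ]
}}

```text
time_s: 2.58
tcp_pos: [0.4543, -0.1617, 0.2315]
eef_rot: [-0.001, 0.995, 0.098, 0.001]
force: [-0.6, 0.0, 0.2]
grip_width: 0.002
grasp_force: 0.0
```

Tracks well. Go above the start of the push and look from the wrist.

Emit:
{"op": "move_arm", "data": {
  "targets": [
    [[-1,0.2,0.44,0,0,0,0],[-1,0.39,0.89,0,0,0,0],[-1,0.39,0.89,0,0,0,0]]
  ]
}}

```text
time_s: 2.95
tcp_pos: [0.4927, -0.0736, 0.2313]
eef_rot: [-0.001, 0.995, 0.097, 0.0]
force: [-0.1, -0.8, 1.2]
grip_width: -0.004
grasp_force: 0.0
```

```bash
cat > m.py <<'E'
from h import *
def meas(s,o):
    P=cloud(s,o); hsv=cv2.cvtColor(s["image"],cv2.COLOR_BGR2HSV); H,S,V=[hsv[...,i].astype(int) for i in range(3)]
    def L(name,c,z0,z1):
        q=P[c&(P[...,2]>z0)&(P[...,2]<z1)&(s["range_z"]>0)]
        if len(q)<8: print(name,len(q)); return
        r=cv2.minAreaRect((q[:,:2]*1000).astype(np.float32)); print(name,len(q),np.median(q,0).round(4),np.round(r[0],1),np.round(r[1],1),round(r[2],1))
    L("ridge",(H>95)&(H<125)&(S>120),.075,.085); L("cover",(H>95)&(H<125)&(S>120),.052,.061)
    L("handle",(H>5)&(H<18)&(S>150),.09,.105); L("mark",((H<4)|(H>174))&(S>150),.028,.04); L("green",(H>45)&(H<85)&(S>100),.04,.053)
E
python3 - <<'E'
from m import *
o=bot.get_obs(); s=bot.snapshot("wrist"); cv2.imwrite("pics/w1.png",s["image"]); print(o["tcp_pos"],o["eef_rot"]); meas(s,o)
E
```

```text
[ 0.49269526 -0.0735974   0.2313413 ] [-6.13156964e-04  9.95310956e-01  9.67238069e-02  4.80191209e-04]
ridge 904 [ 0.5302 -0.0686  0.0785] [530.  -68.6] [12.1 48.9] 12.4
cover 10420 [ 0.5567 -0.0638  0.0557] [556.3 -98.8] [112.8 144.5] 11.4
handle 919 [0.598  0.0633 0.0963] [598.   64.5] [14.7 25.5] 12.9
mark 316 [0.5234 0.1038 0.0326] [523.4 104.8] [10.6 21.9] 11.1
green 85 [0.5942 0.105  0.0488] [563.2 -36.2] [300.7  27.3] 73.5
```

View pics/w1.png

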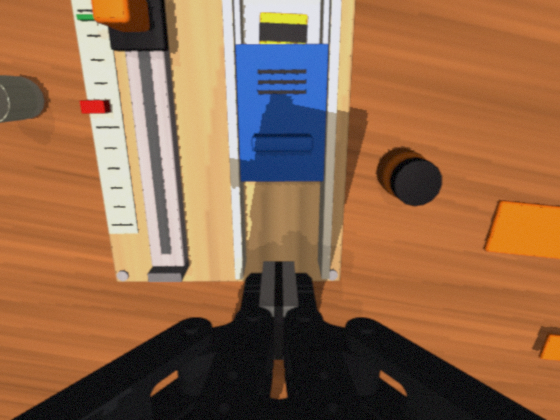

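Emit:
{"op": "move_arm", "data": {
  "targets": [
    [[-1,0,0,-0.5,0,0,-0.01],[-1,0,0,-1,0,0,-0.01]]
  ]
}}

```text
time_s: 3.25
tcp_pos: [0.4915, -0.0787, 0.1308]
eef_rot: [0.001, 0.996, 0.088, 0.001]
force: [0.7, 0.1, -0.0]
grip_width: 0.002
grasp_force: 0.0
```

Emit:
{"op": "move_arm", "data": {
  "targets": [
    [[-1,0,0,-0.35,0,0,0],[-1,0,0,-0.64,0,0,0],[-1,0,0,-0.64,0,0,0]]
  ]
}}

```text
time_s: 3.62
tcp_pos: [0.4898, -0.0782, 0.0659]
eef_rot: [0.0, 0.996, 0.088, -0.002]
force: [-0.3, -0.3, -0.2]
grip_width: -0.003
grasp_force: 0.0
```

Emit:
{"op": "move_arm", "data": {
  "targets": [
    [[-1,0.11,0.01,0,0,0,0],[-1,0.22,0.035,0,0,0,0],[-1,0.33,0.055,0,0,0,0],[-1,0.44,0.08,0,0,0,0],[-1,0.55,0.1,0,0,0,0]]
  ]
}}

```text
time_s: 4.25
tcp_pos: [0.5473, -0.0662, 0.0674]
eef_rot: [-0.0, 0.996, 0.089, 0.0]
force: [-0.6, 0.0, 0.6]
grip_width: 0.004
grasp_force: 0.8
```

```bash
python3 - <<'E'
from m import *
o=bot.get_obs(); s=bot.snapshot("wrist"); cv2.imwrite("pics/w2.png",s["image"]); print(o["tcp_pos"],o["force"]); meas(s,o)
E
```

```text
[ 0.54727914 -0.06617999  0.06742926] [-0.61720681  0.00478996  0.63556576]
ridge 3638 [ 0.5644 -0.062   0.0786] [561.1 -62.4] [17.6 49.9] 11.1
cover 33622 [ 0.599  -0.0538  0.0558] [ 579.3 -103.6] [195.3 129.1] 85.5
handle 1
mark 0
green 156 [0.5873 0.04   0.0472] [565.9 -65.5] [269.7  39.3] 69.5
```

View pics/w2.png

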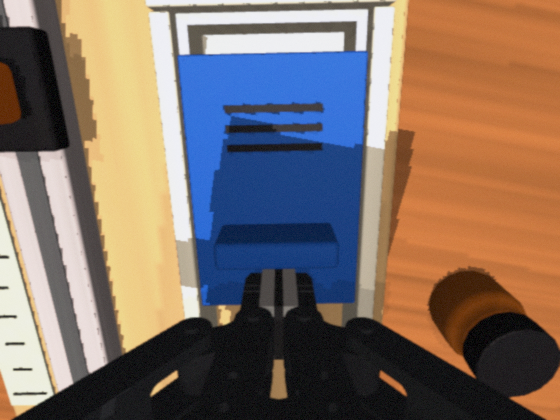

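Emit:
{"op": "move_arm", "data": {
  "targets": [
    [[-1,0.03,0.006,0,0,0,0],[-1,0.06,0.012,0,0,0,0],[-1,0.09,0.018,0,0,0,0]]
  ]
}}

```text
time_s: 4.68
tcp_pos: [0.5553, -0.0646, 0.0672]
eef_rot: [-0.0, 0.996, 0.089, -0.0]
force: [-1.6, 0.5, -1.0]
grip_width: -0.004
grasp_force: 0.6
```

Emit:
{"op": "move_arm", "data": {
  "targets": [
    [[-1,0.02,0.004,0,0,0,0],[-1,0.04,0.008,0,0,0,0]]
  ]
}}

```text
time_s: 4.92
tcp_pos: [0.5595, -0.0639, 0.0672]
eef_rot: [-0.0, 0.996, 0.089, -0.0]
force: [-1.6, 1.5, -0.1]
grip_width: 0.006
grasp_force: 0.6
```

Emit:
{"op": "move_arm", "data": {
  "targets": [
    [[-1,0.02,0.004,0,0,0,0],[-1,0.03,0.006,0,0,0,0]]
  ]
}}

```text
time_s: 5.18
tcp_pos: [0.5613, -0.0635, 0.0672]
eef_rot: [0.0, 0.996, 0.089, -0.001]
force: [-8.1, 0.4, 4.5]
grip_width: -0.0
grasp_force: 3.7
```

Emit:
{"op": "move_arm", "data": {
  "targets": [
    [[-1,0.02,0.004,0,0,0,0],[-1,0.02,0.004,0,0,0,0],[-1,0.02,0.004,0,0,0,0]]
  ]
}}

```text
time_s: 5.55
tcp_pos: [0.5613, -0.0635, 0.0669]
eef_rot: [0.0, 0.996, 0.089, -0.003]
force: [-11.3, -0.4, 6.1]
grip_width: 0.002
grasp_force: 5.6
```

```bash
python3 - <<'E'
from m import *
o=bot.get_obs(); s=bot.snapshot("wrist"); cv2.imwrite("pics/w3.png",s["image"]); print(o["tcp_pos"],o["force"]); meas(s,o)
E
```

```text
[ 0.56133792 -0.06353347  0.06694363] [-11.31904932  -0.43825086   6.14156708]
ridge 3659 [ 0.5783 -0.0591  0.0785] [575.  -59.7] [17.8 50.2] 11.5
cover 33827 [ 0.6132 -0.0509  0.0557] [587.2 -65.6] [267.1 125.8] 46.5
handle 0
mark 3
green 174 [0.6008 0.0426 0.047 ] [571.3 -57.1] [285.2  55.7] 65.3
```

View pics/w3.png

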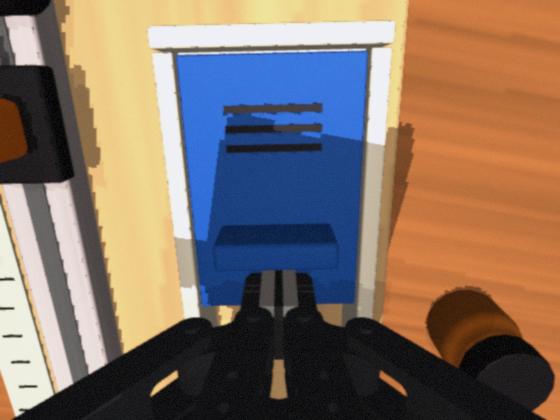

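Emit:
{"op": "move_arm", "data": {
  "targets": [
    [[-1,-0.2,-0.04,0,0,0,0],[-1,-0.3,-0.06,0.4,0,0,0],[-1,-0.3,0.1,0.9,0,0,0]]
  ]
}}

```text
time_s: 5.98
tcp_pos: [0.5337, -0.0544, 0.1578]
eef_rot: [0.0, 0.996, 0.088, -0.001]
force: [1.6, -0.2, -0.2]
grip_width: -0.001
grasp_force: 0.0
```

Emit:
{"op": "move_arm", "data": {
  "targets": [
    [[0,0.03,0.5,0.35,0,0,0],[0,0.03,0.98,0.35,0,0,0],[0,0.03,0.98,0.35,0,0,0]]
  ]
}}

```text
time_s: 6.35
tcp_pos: [0.5382, 0.0499, 0.1932]
eef_rot: [-0.001, 0.996, 0.092, 0.001]
force: [0.3, -1.4, 0.6]
grip_width: 0.503
grasp_force: 0.0
```

```bash
python3 - <<'E'
from m import *
o=bot.get_obs(); s=bot.snapshot("wrist"); cv2.imwrite("pics/w4.png",s["image"]); print(o["tcp_pos"],o["force"]); meas(s,o)
E
```

```text
[0.53822086 0.04987453 0.19317603] [ 0.27684972 -1.36120481  0.62389069]
ridge 1139 [ 0.5775 -0.0584  0.0785] [577.2 -58.7] [12.4 50.1] 12.2
cover 12501 [ 0.6058 -0.0526  0.0557] [593.4 -59. ] [294.7 125.8] 47.8
handle 1171 [0.6006 0.067  0.0961] [564.6 121.6] [ 28.9 164.1] 34.6
mark 346 [0.5242 0.105  0.0327] [523.5 105. ] [11.7 21.6] 11.7
green 169 [0.596  0.0966 0.0487] [581.6 -44.1] [305.9  70.7] 72.8
```

View pics/w4.png

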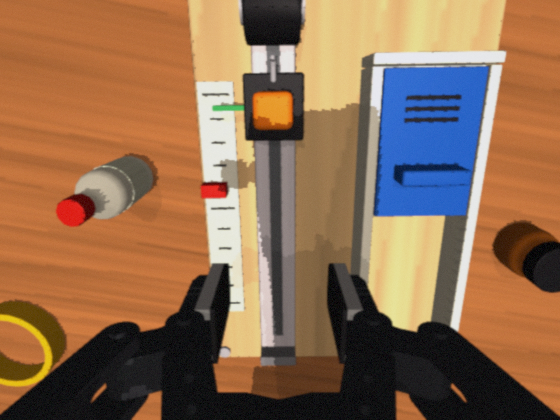

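Emit:
{"op": "move_arm", "data": {
  "targets": [
    [[0.2,0.4,0.1,-0.1,0,0,0.02],[0.2,0.64,0.17,-0.4,0,0,0.02],[0.2,0.64,0.17,-0.6,0,0,0.02],[0.2,0.64,0.17,-0.6,0,0,0.02]]
  ]
}}

```text
time_s: 6.9
tcp_pos: [0.6007, 0.0604, 0.1305]
eef_rot: [0.0, 0.995, 0.099, -0.002]
force: [-0.9, -0.6, -0.1]
grip_width: 0.599
grasp_force: 0.0
```

Emit:
{"op": "move_arm", "data": {
  "targets": [
    [[0.2,0,0,-0.35,0,0,0],[0.2,0,0,-0.71,0,0,0],[0.2,0,0,-0.71,0,0,0]]
  ]
}}

```text
time_s: 7.28
tcp_pos: [0.6002, 0.0609, 0.0602]
eef_rot: [0.0, 0.995, 0.099, -0.002]
force: [0.5, -0.8, 0.1]
grip_width: 0.598
grasp_force: 0.0
```

Emit:
{"op": "move_arm", "data": {
  "targets": [
    [[-1,0,0,0,0,0,0],[-1,0,0,0,0,0,0],[-1,0,0,0,0,0,0],[-1,0,0,0,0,0,0]]
  ],
  "squeeze": 60
}}

```text
time_s: 7.78
tcp_pos: [0.6018, 0.0656, 0.0638]
eef_rot: [-0.002, 0.995, 0.101, 0.001]
force: [-5.5, 9.2, 5.1]
grip_width: 0.297
grasp_force: 59.4
```

Emit:
{"op": "move_arm", "data": {
  "targets": [
    [[-1,-0.12,0.03,0,0,0,0],[-1,-0.25,0.0,0,0,0,0],[-1,-0.38,-0.025,0,0,0,0],[-1,-0.51,-0.05,0,0,0,0],[-1,-0.64,-0.075,0,0,0,0]]
  ]
}}

```text
time_s: 8.4
tcp_pos: [0.5411, 0.0536, 0.0638]
eef_rot: [0.0, 0.995, 0.099, 0.004]
force: [9.0, -2.5, -2.1]
grip_width: 0.292
grasp_force: 60.0
```

```bash
python3 - <<'E'
from m import *
o=bot.get_obs(); print(o["tcp_pos"],o["force"],o["grasp_force"])
s=bot.snapshot("wrist"); cv2.imwrite("pics/w5.png",s["image"]); meas(s,o)
for n in ["scene","side"]:
    s=bot.snapshot(n); print(n); meas(s,o)
    if n=="side": cv2.imwrite("pics/s5.png",cv2.resize(s["image"][170:290,200:360],(800,600),interpolation=cv2.INTER_CUBIC))
E
```

```text
[0.54109141 0.05364039 0.0638296 ] [ 8.97893465 -2.53707862 -2.05755606] 60.03792643547058
ridge 1382 [ 0.5747 -0.0417  0.0784] [561.8  14.3] [ 12.3 136.1] 12.4
cover 20268 [ 0.5982 -0.0338  0.0557] [611.5 -11.5] [198.7  89.6] 48.0
handle 4377 [0.5455 0.0548 0.0963] [542.2  58.7] [24.7 36.8] 9.3
mark 618 [0.523  0.1086 0.0326] [523.6 105.4] [12.  21.6] 11.4
green 716 [0.5367 0.0873 0.0481] [590.3  66.8] [ 57.6 122. ] 85.3
scene
ridge 92 [ 0.5806 -0.0597  0.0789] [767.5  19.7] [428.1  48.4] 22.8
cover 987 [ 0.6082 -0.0549  0.0562] [808.2 -10.3] [536.6 194.4] 25.8
handle 43 [0.5503 0.0575 0.0969] [714.3 272.4] [545.3 128.8] 41.7
mark 3
green 4
side
ridge 0
cover 246 [ 0.6208 -0.0438  0.0551] [771.7  30.2] [510.7 101.2] 26.7
handle 2
mark 55 [ 0.3703 -0.4761  0.0327] [ 442.5 -187.1] [632.   32.8] 73.1
green 10 [0.5357 0.09   0.0481] [535.3  89.7] [ 2.8 24.5] 20.3
```

View pics/w5.png

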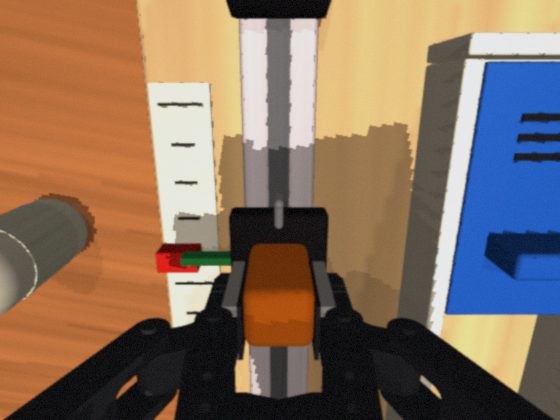

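View pics/s5.png

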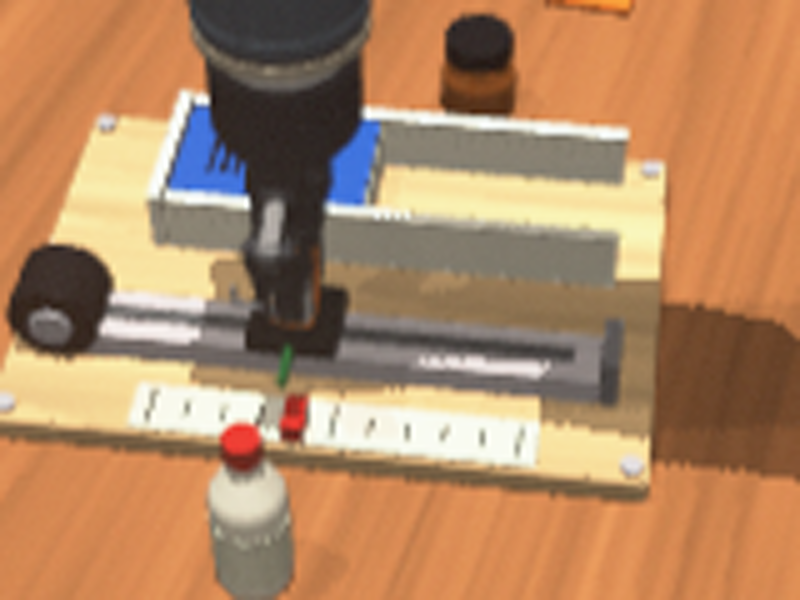

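Emit:
{"op": "move_arm", "data": {
  "targets": [
    [[-1,-0.04,-0.008,0,0,0,0],[-1,-0.085,-0.017,0,0,0,0],[-1,-0.085,-0.017,0,0,0,0],[-1,-0.085,-0.017,0,0,0,0]]
  ]
}}

```text
time_s: 9.05
tcp_pos: [0.5329, 0.052, 0.0638]
eef_rot: [0.0, 0.995, 0.099, 0.004]
force: [9.5, -3.2, -0.4]
grip_width: 0.299
grasp_force: 60.1
```

```bash
python3 - <<'E'
from m import *
o=bot.get_obs(); print(o["tcp_pos"],o["force"],o["grasp_force"])
for n in ["wrist","wrist","side"]:
    s=bot.snapshot(n); P=cloud(s,o); hsv=cv2.cvtColor(s["image"],cv2.COLOR_BGR2HSV); H,S,V=[hsv[...,i].astype(int) for i in range(3)]
    box=(P[...,0]>.49)&(P[...,0]<.57)&(P[...,1]>.075)&(P[...,1]<.125)&(S>120)
    g=P[box&(H>45)&(H<85)&(P[...,2]>.044)&(P[...,2]<.053)]; r=P[box&((H<5)|(H>174))&(P[...,2]>.029)&(P[...,2]<.037)]
    f=lambda q:np.array(cv2.minAreaRect((q[:,:2]*1000).astype(np.float32))[0])
    for a in (10.8,11.4):
        e=np.array([np.cos(np.radians(a)),np.sin(np.radians(a))])
        print(n,len(g),len(r),a,"rect",(e@(f(g)-f(r))).round(1),"median",(e@(np.median(g,0)-np.median(r,0))[:2]*1000).round(1))
    if n=="wrist": cv2.imwrite("pics/w6.png",s["image"])
d=bot.get_obs(); print(d["tcp_pos"])
E
```

```text
[0.53292434 0.05201084 0.06380166] [ 9.48913807 -3.1506245  -0.36245621] 60.10522127151489
wrist 536 820 10.8 rect 6.4 median -0.7
wrist 536 820 11.4 rect 6.1 median -0.9
wrist 536 822 10.8 rect 6.9 median -0.6
wrist 536 822 11.4 rect 6.6 median -0.8
side 0 29 10.8 rect -535.7 median nan
side 0 29 11.4 rect -535.8 median nan
[0.53299056 0.05199747 0.06379738]
  return _methods._mean(a, axis=axis, dtype=dtype,
  ret = um.true_divide(
```

View pics/w6.png

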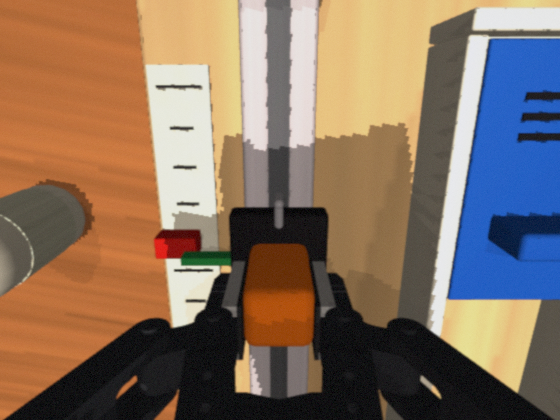

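```bash
python3 -c "
from bench import bot
o=bot.get_obs(); print(o['time_s'],o['grasp_force'],o['tcp_pos']); print(bot.job_done())"
```

```text
9.2 60.104904770851135 [0.53299056 0.05199747 0.06379738]
the job is handed in; nothing more can be done
None
```

I slid the battery cover shut against its end stop, drew the shuttle back about 70 mm, and handed the job in with the fingers still gripping the handle at about 60 N. My best readings put the pointer about 1 mm from the red mark; a cruder outline fit read about 6 mm, which I put down to stray pixels. The hand-in gave no verdict.

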